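# Snug the adjustable wrench and tighten the mower spindle nut

### The job

The adjustable wrench lies loosely over the big hex nut of the mower spindle carrier with its jaw too wide. Roll its worm until the jaw is snug on the nut, then swing the wrench handle clockwise (seen from above) to turn the nut until its yellow paint mark lines up with the yellow line on the carrier. Turn the nut only with the wrench, never with the fingers on the nut, leave the wrench lying on the nut with its jaw still snug, and do not disturb the other things on the bench.

Things in the scene. Friction and masses are not known exactly. Their poses are not given: they have to be found in the camera images.
- carrier: Orange-red round mower spindle carrier fixed to the bench, 190 mm across, its flat top 50 mm above the bench. Origin on the nut's axis at bench level. A stud 16 mm thick rises in the middle to 74 mm.
- nut_centre (a point): Dark steel hex nut on the stud, 30 mm across flats, 34.6 mm across corners, 20 mm high. Origin at its centre, 60 mm above the bench; z up, x towards the corner with the yellow paint mark (turns with the nut). Stiff: turning it takes 0.25 N m (1.2 N at handle_push, plus up to about 4 N of wrench friction) and it stays where left.
- nut_mark (a point): Outer end of the yellow paint mark on the nut's top, 16.5 mm from its axis, at the corner that faces the wrench's open mouth.
- carrier_mark (a point): Point 40 mm from the nut's axis on the yellow radial line painted on the carrier's top (29 to 91 mm from the axis). The nut is tight when its mark points along this line.
- spindle_nut (a joint): Turn of the nut in rad, growing clockwise seen from above; it starts within 0.03 of 0 and the marks line up at 0.60.
- wrench_mouth (a point): Loose adjustable steel wrench, 0.7 kg, flat on the carrier with its jaws round the nut; head 18 mm thick, 73 mm wide. Origin between the jaws at half thickness, 59 mm above the bench, 15 mm from the fixed jaw's face (on the -y side; moving jaw on +y). Axes: x from handle to mouth, z up. The mouth may start up to 3 mm off the nut's axis.
- handle_push (a point): Point on the handle's middle line, 205 mm behind wrench_mouth, 59 mm above the bench, 40 mm from the handle's end; axes as the wrench's. Handle: steel 26 mm wide, 11 mm thick, blue grip. It overhangs the carrier, with free air below, to the robot's left (+y), and swings away from the robot (+x) as the nut is tightened.
- worm_top (a point): Crest of the worm, a dark roller with brass ribs in a slot of the wrench head: 22 mm diameter, 18 mm long, axle along the wrench's y, 46 mm behind wrench_mouth and 14.5 mm to the +y side; 5.5 mm proud of the head, 73.5 mm above the bench. Axes as the wrench's. It does not give under pressure.
- worm (a joint): Turn of the worm in rad, 0.7 mm of jaw per rad, growing as the jaw closes. Turned by friction: press a shut fingertip on its crest with 10 to 20 N and stroke along the wrench's x, towards the mouth (+x) to close: 0.7 mm of jaw per 11 mm of stroke. Free rolling takes about 2 N. Once snug, further strokes only spring back by up to 0.7 mm of jaw; otherwise it stays.
- wrench_jaw (a joint): Travel of the moving jaw in m, growing as it closes: 0 is 37 mm open; it starts 35.2 to 37 mm open and is snug on the nut at 0.0070 (30 mm).
There are look-alikes about, which are no part of the job. There is more than one size of the carrier; the job needs the largest.

How it is judged:
On the way, in this order (a step that is already met when the one before it is completed fails the run):
1. The jaw is snug on the nut (less than 1 mm of play) before the nut has been turned (value of joint wrench_jaw above 0.006 m and value of joint spindle_nut below 0.2 rad and horizontal distance between wrench_mouth and nut_centre below 0.008 m), for 0.2 s.
2. The nut has been turned to the mark with the jaw snug (value of joint spindle_nut above 0.45 rad and value of joint wrench_jaw above 0.006 m), for 0.1 s.
At the end, for the whole second after the job is handed in: The nut's mark points along the carrier's line within 0.15 rad (about 9 degrees), the jaw still grips the nut with less than 1 mm of play, and the wrench lies flat and at rest on the carrier with its mouth centred on the nut within 8 mm (all of step 2 and value of joint spindle_nut below 0.75 rad and horizontal distance between wrench_mouth and nut_centre below 0.008 m and angle between wrench_mouth's own z axis and vertical below 0.08 rad and height (world z) of wrench_mouth below 0.063 m and velocity of joint spindle_nut below 0.05 rad/s); the robot touches nothing.
It fails at once if the fingers push on the nut itself (contact force between the fingers and spindle_nut above 2 N).
It fails at once if another thing on the bench is moved more than 30 mm (distance of any of oil_bottle, grease_can, screw_jar, hammer, screwdriver, big_washer, spare_nut from where it was at the start of the episode above 0.03 m).
It also fails if it takes over 58 s, if anything falls off the work surface, if the arm or the gripper's body presses on something with over 40 N, if the wrist force passes 120 N, or if a joint passes its speed limit or range.

### The arm

A 7-joint arm with a two-finger parallel gripper is mounted at the origin on the work surface. World frame = base frame: x ahead of the robot, y to its left, z up, the work surface at z = 0. Lengths are in m, angles in rad, forces in N, time in s.
With the tool pointing down it reaches from about 0.425 to 0.875 m from the base axis. Payload 8.4 kg.
Tool frame: the origin (TCP) lies midway between the tips of the shut fingers; the grasp point (between the pads) lies 19 mm behind it (ctrl.tcp_to_grasp is the distance from the TCP to the grasp point, in m); z points along the fingers, y is the direction in which the jaws open and shut (so a half turn about z gives the same grasp; the last joint's range is limited). The gripper opens to 87 mm and grips with 3 to 60 N. Pads are 19 mm wide; open, the fingers measure 117 mm over their backs; the gripper's body (75 mm by 190 mm) begins 51 mm behind the grasp point.
Start: joints at [-1.236, 0.333, 0.04, 1.465, -0.013, 1.343, -0.059], TCP at [0.273, 0.59, 0.223] pointing down, gripper open.
Joint ranges: [-2.58, 2.58], [-0.38, 2.09], [-1.3, 1.39], [0.25, 2.4], [-1.5, 4.64], [0.08, 2.09], [-2.65, 2.65]. Speed limits (rad/s): [2.22, 2.22, 2.79, 2.79, 3.14, 3.14, 3.14].

### API

Orientations are given as [roll, pitch, yaw] about the fixed x, y, z axes, in that order (R = Rz(yaw) Ry(pitch) Rx(roll)).
In Python, from station import ctrl, viewer, job, trace gives the robot as it stands.
- The arm moves only by the shell command python3 -m jog 'ROWS' [FORCE]. ROWS is JSON, one flat list of numbers, 7 for each row, row after row: the shift along the tool's x, y, z in mm, then the turn, a rotation vector about the tool's x, y, z in degrees, then the gripper's target within -1 to 1 (fully open at 1, half-way at 0, shut at -1). A call has 1 to 10 rows; each row shifts and turns the pose as measured when the row begins, along the tool's axes as they then stand; what a row does not reach is not made up. A row lasts 1/12 s, in which the tool goes at most 41.7 mm and 7.16 degrees, less where a joint would pass 70% of its speed; a pose out of reach is approached as far as the arm can. A call with a gripper value outside its range is refused whole. The fingers move at their own pace and stop on an object; FORCE is the grip in N (left out, the last holds). Time passes only in rows, so rows that do not move let the fingers close. It gives the time, the measured TCP pose, the force and the opening at its end, in the units of the state.
- ctrl.read_state(): the state, without advancing time (a new reading comes with each control period).
- viewer.read_camera(name): name is "scene" or "side" or "wrist"; returns a dict with "color" (480x640x3 uint8, red, green, blue), "depth" (480x640 float32, m along the optical axis (not along the pixel's ray), 0 where there is no reading), "camera_matrix" (3x3 intrinsics, pixels), "rvec" (rotation vector, rad) and "tvec" (3), from world to camera coordinates, as OpenCV has them; the wrist camera has in their place "tool_from_camera" (4x4, takes a point from camera to tool coordinates, whose origin is the TCP and whose axes are the flange's). Camera axes: x right, y down, z forward; pixel columns grow to the right and rows downward; lengths in m; the calibration is good to about 2 mm. A picture is of the moment at which its call begins: read the wrist's pose just before it.
- job.sign_off(): hands the job in, once; it reports no verdict.
Trained networks look in a picture, given as the dict that the camera call returned (one of the last four; its "shot" number tells which), for a name from the list of things; names that differ only in an ending like _2 or _b are one class to them, and where a whole thing is asked for, a point or a joint stands for the part that bears it (a point fixed in the world has none). Each returns a list of dicts, best first, with "confidence" (0 to 1); they miss things now and then, are a little off and sometimes report something else, mostly with a low value. They report only what shows in the picture. A call takes as long as a camera call. They do not tell look-alikes from the thing itself.
- trace(label, picture): "mask" (480x640 bool, what is visible of it) and "rect" ([left, top, width, height] in pixels, round what is visible of it).
The state is a dict: "clock": time; "qpos": joint angles; "qd": joint speeds; "joint_torque": joint torques, N m; "position": TCP position; "eef_rot": TCP orientation; "ft_force": force on the tool from outside, world axes, zero at the start; "torque": the same for the moment, N m; "finger_gap": finger opening in m.
Only numpy, scipy, OpenCV 4.12 (cv2) and the standard library are available. Lean on these libraries where they do the work, as an engineer would, in place of code of your own. Each camera call takes 0.05 s, during which the arm holds its last target. There are 200 camera calls.

## Working session

There is one attempt and no reset: what is moved stays moved. The work goes in short steps, Python scripts to look and compute and a shell command to move; the robot and the scene stay as the last step left them, time stands still between calls to the robot, and variables do not carry over. Pictures are saved under pics/ and viewed, about 8 in all and at most 12, crops included, and the job is handed in when it is done.

```bash
ls; mkdir -p pics; cat > h.py <<'E'
import numpy as np, cv2
from station import ctrl, viewer, job, trace
from scipy.spatial.transform import Rotation as R
def cam2world(p):
    """returns Rwc, t (cam->world)"""
    if 'tool_from_camera' in p: raise ValueError
    Rm=cv2.Rodrigues(np.array(p['rvec'],float))[0]; t=np.array(p['tvec'],float).reshape(3)
    return Rm.T, -Rm.T@t
def wristpose(p,s):
    T=np.array(p['tool_from_camera']); Rt=R.from_euler('xyz',s['eef_rot']).as_matrix()
    return Rt@T[:3,:3], Rt@T[:3,3]+np.array(s['position'])
def ray(p,uv,pose):
    K=np.array(p['camera_matrix']); d=np.linalg.inv(K)@np.array([uv[0],uv[1],1.]); return pose[1],pose[0]@d
def onplane(p,uv,pose,z):
    o,d=ray(p,uv,pose); return o+d*(z-o[2])/d[2]
def bydepth(p,uv,pose):
    o,d=ray(p,uv,pose); return o+d*p['depth'][int(round(uv[1])),int(round(uv[0]))]
def proj(p,X,pose):
    c=pose[0].T@(np.array(X)-pose[1]); q=np.array(p['camera_matrix'])@c; return q[:2]/q[2]
def save(n,im): cv2.imwrite('pics/'+n+'.png',im[:,:,::-1])
E
python3 - <<'E'
from h import *
s=ctrl.read_state(); print(s, ctrl.tcp_to_grasp)
for n in ['scene','side']:
    p=viewer.read_camera(n); save(n,p['color']); pose=cam2world(p); print(n,pose[1].round(3))
    for l in ['carrier','nut_centre','wrench_mouth','worm','handle_push']:
        for d in trace(l,p)[:3]:
            m=d['mask']; ys,xs=np.nonzero(m); c=(xs.mean(),ys.mean()); print(l,round(d['confidence'],2),np.round(d['rect']),np.round(c),bydepth(p,c,pose).round(3))
E
```

```text
pics
{'clock': 0.0, 'qpos': array([-1.23617497,  0.33388347,  0.03988148,  1.46627408, -0.01340266,
        1.34330305, -0.05847119]), 'qd': array([-1.30979107e-04, -1.85925933e-05, -2.67088544e-04, -1.50630597e-03,
        1.25185644e-03,  1.19304250e-03,  1.86351986e-04]), 'joint_torque': array([ 6.74526495e-05, -6.56353998e+01,  1.33515313e+00, -4.03803170e+01,
       -5.97319426e-02,  4.44099843e-02,  1.28233705e-04]), 'position': array([0.2730538 , 0.58934535, 0.22167574]), 'eef_rot': array([-3.13999440e+00,  1.07769910e-04,  2.70777508e+00]), 'ft_force': array([0.28602159, 0.0759537 , 0.29607009]), 'torque': array([-0.0148197 , -0.00472497, -0.01318984]), 'finger_gap': 0.0870289460543} 0.0187
scene [0.84  0.159 0.652]
carrier 0.95 [302. 185.  74.  66.] [337. 216.] [ 0.381 -0.098  0.038]
carrier 0.9 [223. 249. 124. 110.] [280. 306.] [ 0.604 -0.069  0.07 ]
carrier 0.79 [242. 144.  65.  59.] [274. 173.] [ 0.347 -0.265  0.036]
nut_centre 0.69 [331. 204.  10.   8.] [336. 209.] [ 0.377 -0.103  0.049]
nut_centre 0.54 [275. 284.  24.  21.] [286. 293.] [ 0.581 -0.073  0.073]
wrench_mouth 0.92 [272. 274. 175.  47.] [348. 298.] [0.536 0.011 0.065]
worm 0.64 [308. 292.  12.  14.] [314. 299.] [ 0.569 -0.029  0.075]
handle_push 0.82 [272. 273. 176.  46.] [348. 298.] [0.537 0.01  0.065]
side [0.109 0.439 0.595]
carrier 0.91 [339. 244.  81.  66.] [379. 275.] [ 0.358 -0.089  0.035]
carrier 0.67 [223. 197. 105.  80.] [277. 235.] [ 0.539 -0.047  0.068]
carrier 0.64 [404. 204.  75.  55.] [438. 231.] [ 0.323 -0.251  0.037]
nut_centre 0.65 [263. 216.  21.  13.] [272. 221.] [ 0.568 -0.071  0.071]
nut_centre 0.65 [434. 212.  12.  16.] [439. 221.] [ 0.33  -0.265  0.047]
wrench_mouth 0.88 [232. 214.  60. 116.] [258. 265.] [0.521 0.025 0.063]
worm 0.4 [253. 229.   9.  11.] [259. 234.] [ 0.562 -0.027  0.073]
handle_push 0.83 [230. 212.  62. 116.] [258. 264.] [0.521 0.025 0.065]
```

View scene.

View pics/scene.png

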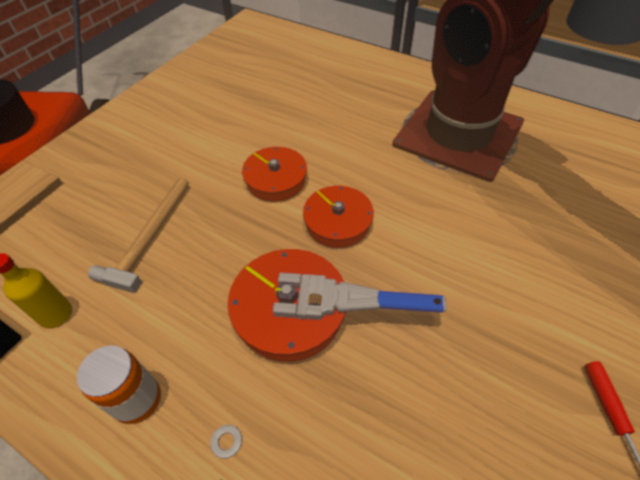

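```bash
python3 -m jog '[-27,-24,-7,0,0,0,-1, -27,-24,-7,0,0,0,-1, -27,-24,-7,0,0,0,-1, -27,-24,-7,0,0,0,-1, -27,-24,-7,0,0,0,-1, -27,-24,-7,0,0,0,-1, -27,-24,-7,0,0,0,-1, -27,-24,-7,0,0,0,-1, -27,-24,-7,0,0,0,-1, -27,-24,-7,0,0,0,-1]' 20
python3 -m jog '[-27,-24,-7,0,0,0,-1, -27,-24,-7,0,0,0,-1, -27,-24,-7,0,0,0,-1, -27,-24,-7,0,0,0,-1, -27,-24,-7,0,0,0,-1, -27,-24,-7,0,0,0,-1]'
python3 - <<'E'
from h import *
s=ctrl.read_state(); p=viewer.read_camera('wrist'); print(s['clock'],s['position'],s['eef_rot'],s['qpos'].round(2),np.array(p['tool_from_camera']).round(3),p['camera_matrix'])
save('w1',p['color'])
E
```

```text
clock: 1.43
position: [0.4174, 0.2519, 0.2918]
eef_rot: [-3.141, -0.004, 2.723]
ft_force: [0.9, 0.5, -0.3]
finger_gap: 0.028
clock: 1.93
position: [0.5091, 0.0428, 0.3374]
eef_rot: [3.136, -0.002, 2.723]
ft_force: [0.6, 0.1, 0.3]
finger_gap: 0.0006
1.9333 [0.50914712 0.04283206 0.33738753] [ 3.13647348e+00 -2.22451359e-03  2.72295153e+00] [-0.69 -0.01  0.52  1.63 -0.    1.52  0.99] [[ 0.    -0.956 -0.294  0.081]
 [ 1.     0.001 -0.001  0.   ]
 [ 0.001 -0.294  0.956 -0.162]
 [ 0.     0.     0.     1.   ]] [[392.77675864   0.         319.70458219]
 [  0.         392.77675864 241.41499914]
 [  0.           0.           1.        ]]
```

View pics/w1.png

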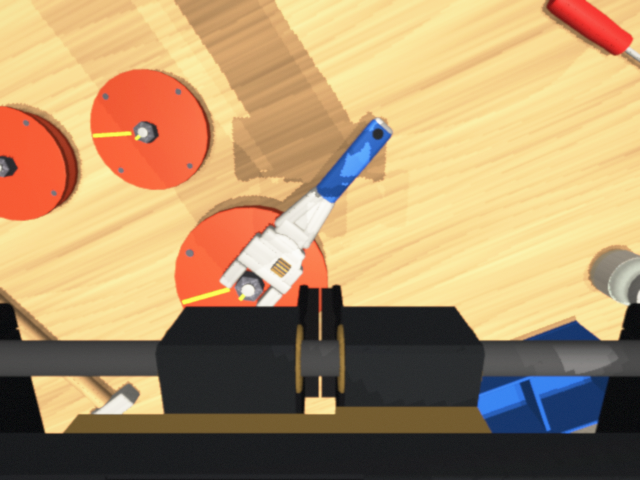

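```bash
python3 - <<'E'
from h import *
s=ctrl.read_state(); p=viewer.read_camera('wrist'); pose=wristpose(p,s)
big=cv2.resize(p['color'][100:320,160:420],None,fx=3,fy=3,interpolation=cv2.INTER_CUBIC); save('w1c',big)
for l in ['carrier','nut_centre','wrench_mouth','worm']:
    for d in trace(l,p)[:3]:
        m=d['mask']; ys,xs=np.nonzero(m); c=(xs.mean(),ys.mean()); print(l,round(d['confidence'],2),np.round(d['rect']),np.round(c),bydepth(p,c,pose).round(3))
for n,uv,z in [('worm',(282,267),.0735),('hole',(378,132),.0645),('nut',(249,288),.074),('lineout',(183,302),.05),('linein',(228,290),.05),('gripL',(318,196),.0645)]:
    print(n,onplane(p,uv,pose,z).round(4),bydepth(p,uv,pose).round(4))
E
```

```text
carrier 0.96 [179. 201. 155. 106.] [241. 258.] [ 0.54  -0.078  0.069]
carrier 0.67 [ 94.  63. 123. 124.] [154. 124.] [ 0.368 -0.098  0.05 ]
carrier 0.64 [279. 254.  22.  18.] [287. 261.] [ 0.564 -0.03   0.075]
nut_centre 0.78 [239. 266.  35.  30.] [255. 281.] [ 0.571 -0.075  0.074]
nut_centre 0.7 [  1. 152.  21.  21.] [ 11. 163.] [ 0.337 -0.268  0.049]
nut_centre 0.64 [137. 118.  26.  19.] [152. 126.] [ 0.369 -0.101  0.051]
wrench_mouth 0.73 [226. 111. 176. 193.] [309. 215.] [0.528 0.015 0.064]
worm 0.71 [278. 255.  21.  14.] [286. 261.] [ 0.564 -0.031  0.074]
worm [ 0.569  -0.0386  0.0735] [ 0.5701 -0.0394  0.07  ]
hole [0.4756 0.1207 0.0645] [0.4755 0.1205 0.0659]
nut [ 0.5765 -0.0855  0.074 ] [ 0.5764 -0.0855  0.0741]
lineout [ 0.5668 -0.1786  0.05  ] [ 0.5806 -0.2051  0.0016]
linein [ 0.5758 -0.1192  0.05  ] [ 0.5756 -0.1189  0.0508]
gripL [0.512  0.0334 0.0645] [0.5119 0.0335 0.0649]
```

View pics/w1c.png

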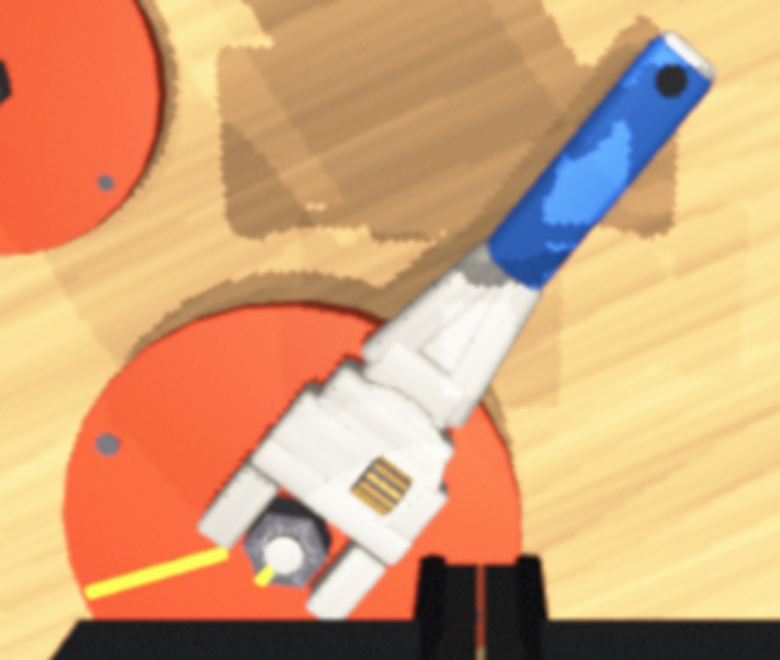

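```bash
python3 -m jog '[0,0,22,0,0,-7.1,-1, 0,0,22,0,0,-7.1,-1, 0,0,22,0,0,-7.1,-1, 0,0,22,0,0,-7.1,-1, 0,0,22,0,0,-7.1,-1, 0,0,22,0,0,-7.1,-1, 0,0,22,0,0,-7.1,-1, 0,0,0,0,0,-3,-1,0,0,0,0,0,0,-1]'
cat > m.py <<'E'
from h import *
s=ctrl.read_state(); Rt=R.from_euler('xyz',s['eef_rot']).as_matrix()
print(s['clock'],s['position'],s['eef_rot'],s['qpos'].round(2))
import sys
t=np.array(eval(sys.argv[1])); print('tool shift mm',(Rt.T@(t-s['position'])*1000).round(1))
E
python3 m.py '(.60,-.013,.16)'
```

```text
clock: 2.98
position: [0.5035, 0.0623, 0.174]
eef_rot: [3.133, 0.001, -2.609]
ft_force: [-0.9, 0.1, 1.0]
finger_gap: 0.0003
2.9833 [0.50349055 0.06230141 0.17400329] [ 3.13271314e+00  1.23463562e-03 -2.60933124e+00] [-0.68  0.07  0.5   1.89 -0.05  1.19  1.94]
tool shift mm [ -44.9 -114.    13. ]
```

```bash
python3 -m jog '[-9,-23,2,0,0,0,-1,-9,-23,2,0,0,0,-1,-9,-23,2,0,0,0,-1,-9,-23,2,0,0,0,-1,-9,-23,2,0,0,0,-1,0,0,0,0,0,0,-1,0,0,0,0,0,0,-1]'
python3 - <<'E'
from h import *
s=ctrl.read_state(); p=viewer.read_camera('wrist'); pose=wristpose(p,s); print(s['position'],s['eef_rot'])
save('w2',p['color']); np.savez('w2.npz',R=pose[0],t=pose[1],K=p['camera_matrix'],depth=p['depth'])
for l in ['nut_centre','worm']:
    for d in trace(l,p)[:3]:
        m=d['mask']; ys,xs=np.nonzero(m); c=(xs.mean(),ys.mean()); print(l,round(d['confidence'],2),np.round(d['rect']),np.round(c),bydepth(p,c,pose).round(4))
E
```

```text
clock: 3.57
position: [0.6032, -0.0043, 0.1622]
eef_rot: [3.128, 0.002, -2.604]
ft_force: [-0.2, 0.1, 0.9]
finger_gap: 0.0007
[ 0.60323888 -0.00434322  0.16223348] [ 3.12846998e+00  1.78236966e-03 -2.60435305e+00]
nut_centre 0.97 [211. 125.  62.  50.] [242. 150.] [ 0.5733 -0.0772  0.0736]
worm 0.68 [295. 166.  34.  28.] [310. 178.] [ 0.5663 -0.0324  0.0744]
```

View pics/w2.png

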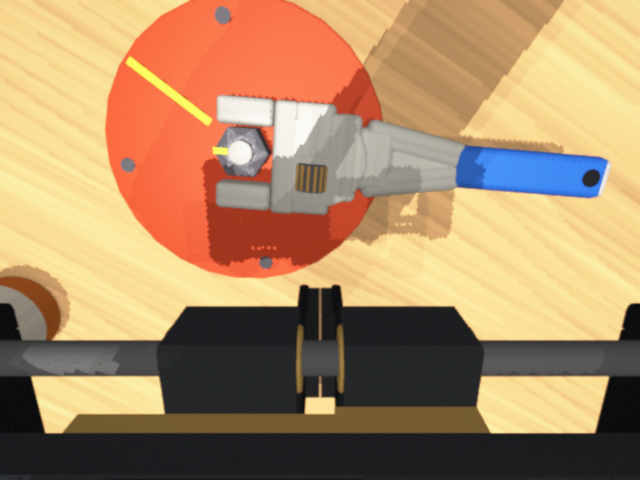

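```bash
python3 - <<'E'
from h import *
z=np.load('w2.npz'); p=dict(camera_matrix=z['K'],depth=z['depth']); pose=(z['R'],z['t'])
P={n:onplane(p,uv,pose,h) for n,uv,h in [('worm',(311,178),.0735),('hole',(592,178),.0645),('stud',(239,152),.074),('nutmark',(215,151),.07),('lin',(210,123),.05),('lout',(129,60),.05),('jawF',(217,121.5),.068),('jawFr',(272,124.5),.068),('jawM',(217,185),.068),('jawMr',(270,185),.068)]}
for n in P: print(n,P[n].round(4))
a=lambda v:np.degrees(np.arctan2(v[1],v[0])).round(1)
print('wrench x',a(P['stud']-P['hole']),a(P['jawF']-P['jawFr']),a(P['jawM']-P['jawMr']),'mark',a(P['nutmark']-P['stud']),'line',a(P['lout']-P['stud']),a(P['lin']-P['stud']))
print(bydepth(p,(311,178),pose),bydepth(p,(239,152),pose))
d=P['worm']-P['stud'];print(np.linalg.norm(d))
E
python3 m.py '(.566,-.034,.08)'
```

```text
worm [ 0.5663 -0.0319  0.0735]
hole [0.472  0.1293 0.0645]
stud [ 0.5752 -0.0785  0.074 ]
nutmark [ 0.583  -0.0923  0.07  ]
lin [ 0.5721 -0.1067  0.05  ]
lout [ 0.5638 -0.1678  0.05  ]
jawF [ 0.5666 -0.0995  0.068 ]
jawFr [ 0.5507 -0.0693  0.068 ]
jawM [ 0.6022 -0.0819  0.068 ]
jawMr [ 0.5846 -0.0522  0.068 ]
wrench x -63.6 -62.2 -59.3 mark -60.4 line -97.3 -96.3
[ 0.56641345 -0.03181035  0.07243957] [ 0.57515745 -0.07851485  0.07406064]
0.0474861046295004
3.7167 [ 0.60243531 -0.00378305  0.16252625] [ 3.12792641e+00  2.38253177e-03 -2.60242832e+00] [-0.52  0.31  0.56  1.68 -0.19  1.21  2.2 ]
tool shift mm [47.  -8.3 82.3]
```

```bash
python3 -m jog '[12,0,10,0,0,0,-1,12,0,20,0,0,0,-1,12,0,20,0,0,0,-1,10,0,20,0,0,1,-1,0,0,6,0,0,1,-1,0,0,0,0,0,0,-1]' 40
python3 m.py '(.5663,-.032,.0735)'
```

```text
clock: 4.22
position: [0.5603, -0.0192, 0.0872]
eef_rot: [3.125, 0.009, -2.633]
ft_force: [0.4, 1.1, 0.7]
finger_gap: 0.0005
4.2167 [ 0.56032817 -0.01924581  0.08719337] [ 3.12518895  0.00943354 -2.63276612] [-0.51  0.29  0.56  1.87 -0.2   1.03  2.21]
tool shift mm [  1.1 -14.3  13.5]
```

```bash
python3 -m jog '[1,-4,6,0,0,0,-1,0,-2,4,0,0,0,-1,0,0,2,0,0,0,-1,0,0,1,0,0,0,-1,0,0,1,0,0,0,-1]'
python3 m.py '(.5663,-.032,.0735)'
```

```text
clock: 4.63
position: [0.5661, -0.0225, 0.0757]
eef_rot: [3.126, 0.015, -2.629]
ft_force: [-0.1, -0.1, -0.2]
finger_gap: 0.0003
4.6333 [ 0.56608745 -0.02247682  0.07571681] [ 3.12646249  0.01477899 -2.62885426] [-0.5   0.32  0.56  1.87 -0.22  1.01  2.24]
tool shift mm [ 4.5 -8.4  2. ]
```

```bash
python3 -m jog '[4,0,0,0,0,0,-1,0,0,1,0,0,0,-1,0,0,1,0,0,0,-1,0,0,1,0,0,0,-1]'
python3 m.py '(.5663,-.032,.0735)'
python3 -m jog '[0,0,1.5,0,0,0,-1,0,0,1.5,0,0,0,-1]'
python3 m.py '(.5663,-.032,.0735)'
```

```text
clock: 4.97
position: [0.5633, -0.0245, 0.0734]
eef_rot: [3.127, 0.016, -2.629]
ft_force: [-1.3, -0.8, 5.4]
finger_gap: 0.0005
4.9667 [ 0.56332278 -0.02449181  0.073404  ] [ 3.12718975  0.01625018 -2.62859677] [-0.5   0.31  0.56  1.88 -0.22  1.    2.24]
tool shift mm [ 1.1 -8.  -0.2]
clock: 5.13
position: [0.5635, -0.0242, 0.0726]
eef_rot: [3.126, 0.017, -2.629]
ft_force: [-9.5, 0.1, 23.5]
finger_gap: 0.0007
5.1333 [ 0.56351988 -0.02422767  0.07258528] [ 3.12576317  0.01715847 -2.6287862 ] [-0.49  0.31  0.56  1.88 -0.22  1.    2.24]
tool shift mm [ 1.4 -8.1 -1.1]
```

```bash
python3 -m jog '[0,-4,0.7,0,0,0,-1]'; python3 m.py '(.5663,-.032,.0735)'; python3 -m jog '[0,-5,0.8,0,0,0,-1,0,-5,0.8,0,0,0,-1]'
python3 m.py '(.5663,-.032,.0735)'
```

```text
clock: 5.22
position: [0.5646, -0.0263, 0.0732]
eef_rot: [3.123, 0.017, -2.628]
ft_force: [-14.4, 2.3, 26.8]
finger_gap: 0.0004
5.2167 [ 0.56457739 -0.02630678  0.07318859] [ 3.1225574   0.01662359 -2.62786567] [-0.49  0.32  0.56  1.87 -0.23  1.01  2.25]
tool shift mm [ 1.3 -5.8 -0.4]
clock: 5.38
position: [0.5688, -0.0348, 0.0738]
eef_rot: [3.12, 0.016, -2.627]
ft_force: [-2.5, 1.1, 5.4]
finger_gap: 0.0004
5.3833 [ 0.56878284 -0.03478982  0.0738346 ] [ 3.11995617  0.01637477 -2.62730774] [-0.47  0.33  0.56  1.86 -0.23  1.01  2.28]
tool shift mm [0.8 3.6 0.4]
```

```bash
python3 -m jog '[0,-4,1.2,0,0,0,-1,0,-4,1.2,0,0,0,-1]'; python3 m.py '(.5663,-.032,.0735)'
python3 -m jog '[0,0,-4,0,0,0,-1,0,9,-1,0.6,0.4,0,-1,1,8,0,0.6,0.4,0,-1,0,0,1,0.3,0.3,0,-1,0,0,0,0,0,0,-1]'; python3 m.py '(.5663,-.032,.0735)'
```

```text
clock: 5.55
position: [0.5731, -0.0422, 0.0726]
eef_rot: [3.119, 0.017, -2.628]
ft_force: [0.7, -0.0, 1.1]
finger_gap: 0.0005
5.55 [ 0.57307098 -0.04220235  0.07261093] [ 3.11947438  0.01737923 -2.62750471] [-0.45  0.34  0.56  1.85 -0.24  1.01  2.29]
tool shift mm [ 0.9 12.2 -0.6]
clock: 5.97
position: [0.5641, -0.0293, 0.0777]
eef_rot: [-3.135, -0.002, -2.63]
ft_force: [0.8, -0.3, 0.5]
finger_gap: 0.0007
5.9667 [ 0.56405034 -0.02927236  0.07769912] [-3.13537860e+00 -2.15103329e-03 -2.63024371e+00] [-0.51  0.31  0.57  1.87 -0.19  1.01  2.22]
tool shift mm [-0.6 -3.5  4.2]
```

```bash
python3 -m jog '[0,5,0,0,0,0,-1,0,0,3.5,0,0,0,-1,0,0,1.3,0,0,0,-1,0,0,1,0,0,0,-1]';python3 m.py '(.5663,-.032,.0735)'; python3 -m jog '[0,-4,1,0,0,0,-1,0,-4,1,0,0,0,-1]'; python3 -m jog '[0,-4,1,0,0,0,-1,0,-4,1,0,0,0,-1]';python3 m.py '(.5663,-.032,.0735)'; python3 -m jog '[0,0,-4,0,0,0,-1,0,8,-1,0,0,0,-1,0,9,0,0,0,0,-1,0,0,0,0,0,0,-1]';python3 m.py '(.5663,-.032,.0735)'
```

```text
clock: 6.3
position: [0.5622, -0.0245, 0.0725]
eef_rot: [-3.136, -0.001, -2.63]
ft_force: [-6.8, 3.1, 19.2]
finger_gap: 0.0002
6.3 [ 0.56215041 -0.02454636  0.07249916] [-3.13613922e+00 -7.36267075e-04 -2.62984118e+00] [-0.52  0.31  0.56  1.88 -0.19  1.    2.21]
tool shift mm [ 0.  -8.5 -1. ]
clock: 6.47
position: [0.5648, -0.0296, 0.0734]
eef_rot: [3.141, -0.002, -2.629]
ft_force: [-12.3, -2.1, 26.3]
finger_gap: 0.0002
clock: 6.63
position: [0.5687, -0.0376, 0.0737]
eef_rot: [3.139, -0.001, -2.63]
ft_force: [-1.5, 0.7, 4.4]
finger_gap: 0.0004
6.6333 [ 0.56873744 -0.03756997  0.07367536] [ 3.13926691e+00 -1.05843025e-03 -2.62974094e+00] [-0.49  0.33  0.57  1.85 -0.21  1.02  2.25]
tool shift mm [-0.6  6.   0.2]
clock: 6.97
position: [0.5599, -0.0236, 0.0788]
eef_rot: [3.14, -0.001, -2.634]
ft_force: [-0.4, 0.7, -0.1]
finger_gap: 0.0005
6.9667 [ 0.5598742  -0.02356049  0.07877624] [ 3.13969395e+00 -1.33118662e-03 -2.63353373e+00] [-0.52  0.31  0.56  1.87 -0.19  1.02  2.21]
tool shift mm [ -1.5 -10.5   5.3]
```

```bash
python3 -m jog '[-1,-3,4,0,0,0,-1,0,0,2,0,0,0,-1,0,0,1,0,0,0,-1]'; python3 m.py '(.5663,-.032,.0735)'; python3 -m jog '[0,-4,1,0,0,0,-1,0,-4,1.5,0,0,0,-1]'; python3 -m jog '[0,-4,2,0,0,0,-1,0,-4,2,0,0,0,-1]';python3 m.py '(.5663,-.032,.0735)'; python3 -m jog '[0,0,-4,0,0,0,-1,0,8,-1,0,0,0,-1,0,7,0,0,0,0,-1,0,0,0,0,0,0,-1]';python3 m.py '(.5663,-.032,.0735)'
```

```text
clock: 7.22
position: [0.5622, -0.0233, 0.0721]
eef_rot: [3.138, -0.0, -2.63]
ft_force: [-12.5, 2.2, 35.9]
finger_gap: 0.0003
7.2167 [ 0.56215517 -0.02331664  0.07214166] [ 3.13819733e+00 -1.46077372e-04 -2.63023322e+00] [-0.51  0.32  0.56  1.87 -0.2   1.01  2.22]
tool shift mm [ 0.6 -9.6 -1.4]
clock: 7.38
position: [0.5639, -0.026, 0.0725]
eef_rot: [3.129, -0.002, -2.627]
ft_force: [-23.4, 6.0, 47.6]
finger_gap: 0.0005
clock: 7.55
position: [0.5672, -0.0325, 0.0735]
eef_rot: [3.124, -0.002, -2.627]
ft_force: [-8.5, -2.4, 20.6]
finger_gap: 0.0004
7.55 [ 0.56715569 -0.03250941  0.07354453] [ 3.12430001e+00 -1.92184694e-03 -2.62654197e+00] [-0.48  0.33  0.56  1.85 -0.22  1.03  2.26]
tool shift mm [0.5 0.9 0.1]
clock: 7.88
position: [0.5597, -0.0197, 0.0791]
eef_rot: [3.125, -0.001, -2.629]
ft_force: [1.1, -0.4, -0.7]
finger_gap: 0.0006
7.8833 [ 0.55967452 -0.01974556  0.07907093] [ 3.12482277e+00 -1.43599051e-03 -2.62863421e+00] [-0.51  0.31  0.56  1.87 -0.21  1.03  2.22]
tool shift mm [  0.2 -14.    5.3]
```

```bash
python3 - <<'E'
from h import *
s=ctrl.read_state(); p=viewer.read_camera('wrist'); pose=wristpose(p,s); 
K=np.array(p['camera_matrix']); print(proj(p,(.5752,-.0785,.07),pose))
save('w3',cv2.resize(p['color'][0:320,80:480],None,fx=2,fy=2,interpolation=cv2.INTER_CUBIC))
E
```

```text
[193.08826388 268.58498969]
```

View pics/w3.png

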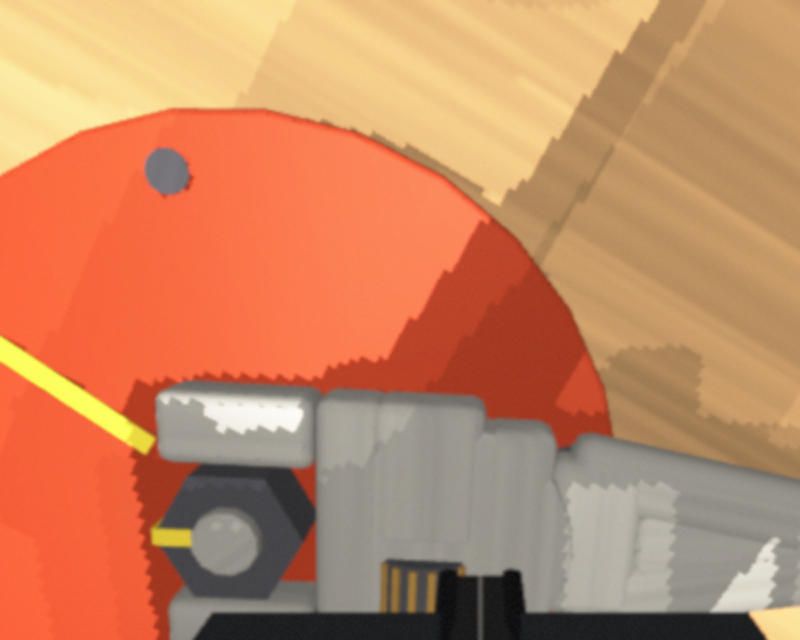

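```bash
python3 - <<'E'
from h import *
s=ctrl.read_state(); p=viewer.read_camera('wrist'); pose=wristpose(p,s); 
f=lambda u,v,z:onplane(p,(80+u/2,v/2),pose,z)
n=np.array([np.sin(np.radians(61.5)),np.cos(np.radians(61.5)),0])
print('now',[(f(250,466,z1)@n*1e3).round(1) for z1 in (.068,.050)],(f(250,583,.068)@n*1e3).round(1),'nut',f(240,465,.07)@n,f(240,598,.07)@n)
z=np.load('w2.npz'); p=dict(camera_matrix=z['K']); pose=(z['R'],z['t'])
print('before',(onplane(p,(240,123),pose,.068)@n*1e3).round(1),(onplane(p,(240,184),pose,.068)@n*1e3).round(1))
E
```

```text
now [np.float64(451.2), np.float64(456.4)] 480.3 nut 0.4504605411547686 0.4832424516147231
before 450.8 488.9
```

```bash
python3 -m jog '[0,-7,0,0.7,0,0,-1,0,0,4,0,0,0,-1,0,0,1.5,0,0,0,-1,0,0,0.8,0,0,0,-1]'; python3 m.py '(.5663,-.032,.0735)'; python3 -m jog '[0,-5,0.7,0,0,0,-1,0,-5,0.8,0,0,0,-1]'; python3 -m jog '[0,-5,1.2,0,0,0,-1,0,-5,1.5,0,0,0,-1]';python3 m.py '(.5663,-.032,.0735)'; python3 -m jog '[0,0,-4,0,0,0,-1,0,8,-1,0,0,0,-1,0,7,0,0,0,0,-1,0,0,0,0,0,0,-1]';python3 m.py '(.5663,-.032,.0735)'
```

```text
clock: 8.32
position: [0.5639, -0.0267, 0.0733]
eef_rot: [3.138, -0.002, -2.628]
ft_force: [-9.2, 0.1, 22.7]
finger_gap: 0.0004
8.3167 [ 0.56389611 -0.02669831  0.0732544 ] [ 3.13779231e+00 -1.51260866e-03 -2.62761583e+00] [-0.5   0.32  0.56  1.87 -0.2   1.01  2.23]
tool shift mm [ 0.5 -5.8 -0.3]
clock: 8.48
position: [0.5683, -0.0352, 0.0737]
eef_rot: [3.136, -0.002, -2.627]
ft_force: [-5.4, -1.1, 12.9]
finger_gap: 0.0004
clock: 8.65
position: [0.5737, -0.045, 0.0718]
eef_rot: [3.136, -0.002, -2.628]
ft_force: [-1.1, -0.3, -0.6]
finger_gap: 0.0008
8.65 [ 0.57365787 -0.04496003  0.07183179] [ 3.13563028e+00 -1.68011940e-03 -2.62753251e+00] [-0.47  0.35  0.56  1.84 -0.22  1.02  2.27]
tool shift mm [ 0.  14.9 -1.6]
clock: 8.98
position: [0.5652, -0.0323, 0.0759]
eef_rot: [3.136, -0.004, -2.63]
ft_force: [-0.1, 0.8, 0.5]
finger_gap: 0.0005
8.9833 [ 0.56519529 -0.03227367  0.07587096] [ 3.1359373  -0.00390923 -2.63036714] [-0.5   0.32  0.56  1.86 -0.2   1.02  2.24]
tool shift mm [-1.1 -0.3  2.4]
```

```bash
C='x'; python3 -m jog '[-1,7,0,0,0,0,-1,0,0,2,0,0,0,-1,0,0,1,0,0,0,-1,0,0,0.8,0,0,0,-1]'; python3 m.py '(.5663,-.032,.0735)'; python3 -m jog '[0,-5,0.8,0,0,0,-1,0,-5,1,0,0,0,-1]'; python3 -m jog '[0,-4.5,1.4,0,0,0,-1]';python3 m.py '(.5663,-.032,.0735)'; python3 -m jog '[0,0,-4,0,0,0,-1,0,8,-1,0,0,0,-1,0,8,0,0,0,0,-1,0,0,0,0,0,0,-1,0,0,2,0,0,0,-1,0,0,1,0,0,0,-1,0,0,0.8,0,0,0,-1]';python3 m.py '(.5663,-.032,.0735)'
```

```text
clock: 9.32
position: [0.5617, -0.0222, 0.0727]
eef_rot: [3.134, -0.003, -2.627]
ft_force: [-6.2, 0.0, 16.1]
finger_gap: 0.0003
9.3167 [ 0.56167512 -0.02224772  0.07273996] [ 3.13442061 -0.00339062 -2.62674523] [-0.51  0.32  0.56  1.87 -0.2   1.01  2.22]
tool shift mm [  0.8 -10.8  -0.8]
clock: 9.48
position: [0.5651, -0.0282, 0.0733]
eef_rot: [3.129, -0.004, -2.624]
ft_force: [-15.6, -1.6, 32.7]
finger_gap: 0.0006
clock: 9.57
position: [0.5672, -0.0324, 0.0736]
eef_rot: [3.128, -0.004, -2.624]
ft_force: [-7.6, -1.6, 17.1]
finger_gap: 0.0002
9.5667 [ 0.56722129 -0.03242336  0.07363089] [ 3.12816095 -0.00420418 -2.62392679] [-0.49  0.33  0.56  1.85 -0.22  1.03  2.25]
tool shift mm [0.6 0.8 0.1]
clock: 10.15
position: [0.5581, -0.0162, 0.0746]
eef_rot: [3.128, -0.004, -2.623]
ft_force: [-0.4, -0.6, 0.7]
finger_gap: 0.0006
10.15 [ 0.55808707 -0.01619654  0.07458414] [ 3.12779886 -0.00402933 -2.62262348] [-0.52  0.31  0.56  1.87 -0.2   1.02  2.22]
tool shift mm [  0.7 -17.8   0.8]
```

```bash
python3 -m jog '[0,-11,-1,0.5,0,0,-1,0,0,0,0,0,0,-1,0,0,1.5,0,0,0,-1,0,0,1,0,0,0,-1]'; python3 m.py '(.5663,-.032,.0735)'; python3 -m jog '[0,-5,1,0,0,0,-1,0,-5,1,0,0,0,-1]'; python3 -m jog '[0,-4.5,1.4,0,0,0,-1]';python3 m.py '(.5663,-.032,.0735)'
```

```text
clock: 10.48
position: [0.5643, -0.0269, 0.0734]
eef_rot: [3.137, -0.004, -2.623]
ft_force: [-8.0, 1.1, 20.6]
finger_gap: 0.0004
10.4833 [ 0.56430486 -0.02689554  0.07335508] [ 3.13695973 -0.00433426 -2.62270613] [-0.5   0.32  0.56  1.86 -0.2   1.02  2.23]
tool shift mm [ 0.8 -5.4 -0.2]
clock: 10.65
position: [0.5689, -0.0359, 0.0737]
eef_rot: [3.135, -0.005, -2.623]
ft_force: [-4.7, -1.0, 10.0]
finger_gap: 0.0008
clock: 10.73
position: [0.5714, -0.0403, 0.073]
eef_rot: [3.135, -0.004, -2.623]
ft_force: [-0.1, 0.5, 2.0]
finger_gap: 0.0004
10.7333 [ 0.57144187 -0.04030493  0.07304139] [ 3.13498311 -0.004184   -2.62332118] [-0.48  0.34  0.56  1.84 -0.22  1.02  2.27]
tool shift mm [ 0.4  9.8 -0.4]
```

```bash
python3 -m jog '[0,0,-3,0,0,0,-1,0,8,-1,0,0,0,-1,0,7,0,0,0,0,-1,0,0,1,0,0,0,-1,0,0,1.5,0,0,0,-1,0,0,1,0,0,0,-1]'; python3 m.py '(.5663,-.032,.0735)'; python3 -m jog '[0,-5,1,0,0,0,-1,0,-5,1,0,0,0,-1]'; python3 -m jog '[0,-4.5,1.4,0,0,0,-1]';python3 m.py '(.5663,-.032,.0735)'
```

```text
clock: 11.23
position: [0.5632, -0.0262, 0.0736]
eef_rot: [3.135, -0.004, -2.624]
ft_force: [-0.6, -1.2, 5.8]
finger_gap: 0.0006
11.2333 [ 0.5632418  -0.02620707  0.07363431] [ 3.13532577 -0.00405972 -2.62448646] [-0.5   0.32  0.56  1.86 -0.2   1.02  2.23]
tool shift mm [ 0.2 -6.5  0.1]
clock: 11.4
position: [0.5676, -0.0336, 0.0736]
eef_rot: [3.133, -0.004, -2.622]
ft_force: [-7.1, -1.1, 17.1]
finger_gap: 0.0002
clock: 11.48
position: [0.5699, -0.0378, 0.0734]
eef_rot: [3.132, -0.004, -2.622]
ft_force: [-3.2, -0.6, 8.8]
finger_gap: 0.0004
11.4833 [ 0.56993799 -0.03782294  0.07340181] [ 3.13246429 -0.00407765 -2.62207928] [-0.48  0.34  0.56  1.85 -0.22  1.02  2.26]
tool shift mm [ 0.3  6.9 -0. ]
```

```bash
python3 -m jog '[0,0,-3,0,0,0,-1,0,8,-1,0,0,0,-1,0,5,0,0,0,0,-1,0,0,1,0,0,0,-1,0,0,1.5,0,0,0,-1,0,0,1.3,0,0,0,-1]'; python3 m.py '(.5663,-.032,.0735)'; python3 -m jog '[0,-5,1,0,0,0,-1,0,-5,1,0,0,0,-1]'; python3 -m jog '[0,-4.5,1.4,0,0,0,-1]';python3 m.py '(.5663,-.032,.0735)'
python3 -m jog '[0,0,-3,0,0,0,-1,0,8,-1,0,0,0,-1,0,5,0,0,0,0,-1,0,0,1,0,0,0,-1,0,0,1.5,0,0,0,-1,0,0,1.3,0,0,0,-1]'; python3 m.py '(.5663,-.032,.0735)'
```

```text
clock: 11.98
position: [0.5627, -0.0251, 0.0734]
eef_rot: [3.132, -0.004, -2.622]
ft_force: [-1.3, -0.3, 5.7]
finger_gap: 0.0006
11.9833 [ 0.5627015  -0.02507208  0.07335923] [ 3.13241732 -0.00404315 -2.62163606] [-0.5   0.32  0.56  1.87 -0.21  1.02  2.23]
tool shift mm [ 0.3 -7.8 -0.2]
clock: 12.15
position: [0.5667, -0.0317, 0.0736]
eef_rot: [3.128, -0.005, -2.619]
ft_force: [-8.8, -1.4, 22.0]
finger_gap: 0.0004
clock: 12.23
position: [0.569, -0.0358, 0.0735]
eef_rot: [3.128, -0.004, -2.619]
ft_force: [-6.3, -0.4, 15.3]
finger_gap: 0.0004
12.2333 [ 0.56901324 -0.03582955  0.07353434] [ 3.12760151 -0.00441743 -2.6188814 ] [-0.48  0.34  0.56  1.85 -0.22  1.03  2.27]
tool shift mm [0.4 4.7 0.1]
clock: 12.73
position: [0.5617, -0.0233, 0.0733]
eef_rot: [3.127, -0.005, -2.619]
ft_force: [-2.1, 1.0, 9.3]
finger_gap: 0.0007
12.7333 [ 0.56168812 -0.02330602  0.07331239] [ 3.12736629 -0.00459862 -2.61858088] [-0.5   0.32  0.56  1.86 -0.21  1.02  2.24]
tool shift mm [ 0.3 -9.8 -0.3]
```

```bash
python3 -m jog '[0,-5,1,0,0,0,-1,0,-5,1,0,0,0,-1]'; python3 -m jog '[0,-5,1,0,0,0,-1,0,-4.5,1.4,0,0,0,-1]';python3 m.py '(.5663,-.032,.0735)'
python3 -m jog '[0,0,-4,0,0,0,-1,-10,0,-20,0.5,0,0,-1,-15,0,-25,0,0,0,-1,-15,0,-20,0,0,0,-1,0,0,0,0,0,0,-1,0,0,0,0,0,0,-1]'
python3 - <<'E'
from h import *
s=ctrl.read_state(); p=viewer.read_camera('wrist'); pose=wristpose(p,s); print(s['position'],s['eef_rot'])
np.savez('w4.npz',R=pose[0],t=pose[1],K=p['camera_matrix'],depth=p['depth'])
print(proj(p,(.5752,-.0785,.07),pose))
u,v=map(int,proj(p,(.57,-.06,.07),pose)); u0=max(u-120,0);v0=max(v-90,0);print(u0,v0)
save('w4',cv2.resize(p['color'][v0:v0+180,u0:u0+240],None,fx=3.333,fy=3.333,interpolation=cv2.INTER_CUBIC))
E
```

```text
clock: 12.9
position: [0.5649, -0.0283, 0.0731]
eef_rot: [3.12, -0.006, -2.615]
ft_force: [-19.2, 0.6, 42.1]
finger_gap: 0.0006
clock: 13.07
position: [0.5687, -0.0352, 0.0735]
eef_rot: [3.116, -0.006, -2.614]
ft_force: [-9.6, 2.9, 19.4]
finger_gap: 0.0004
13.0667 [ 0.56874808 -0.03523826  0.07350206] [ 3.11566582 -0.00628906 -2.61390674] [-0.47  0.34  0.56  1.84 -0.23  1.04  2.28]
tool shift mm [0.5 4.  0.1]
clock: 13.57
position: [0.6042, -0.0169, 0.1431]
eef_rot: [3.123, -0.01, -2.616]
ft_force: [-1.0, -0.6, -0.3]
finger_gap: 0.0003
[ 0.60417236 -0.01687569  0.14306895] [ 3.12331355 -0.01015091 -2.61587827]
[252.47219076 165.96616577]
164 84
```

View pics/w4.png

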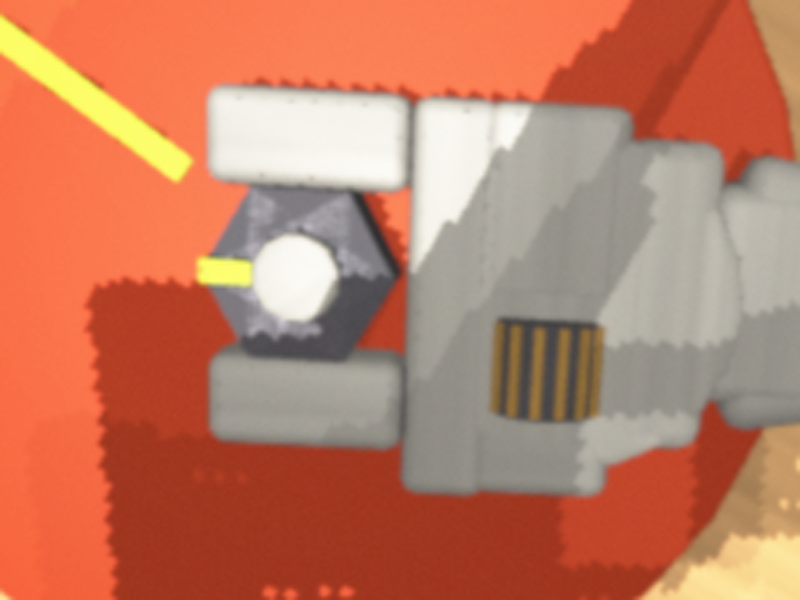

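```bash
python3 m.py '(.5635,-.0265,.0785)'; python3 -m jog '[14,3,18,0.6,-0.3,0,-1,14,3,20,0.5,-0.3,0,-1,12,2,18,0,0,0,-1,0,0,0,0,0,0,-1]';python3 m.py '(.5663,-.032,.0735)'
```

```text
13.6167 [ 0.60431517 -0.01665108  0.14309562] [ 3.12329646 -0.00958456 -2.61566756] [-0.5   0.34  0.57  1.69 -0.2   1.19  2.22]
tool shift mm [39.6 10.8 65.2]
clock: 13.95
position: [0.5616, -0.031, 0.0824]
eef_rot: [-3.14, -0.001, -2.616]
ft_force: [0.3, 0.4, 0.3]
finger_gap: 0.0008
13.95 [ 0.56163261 -0.03096223  0.08236039] [-3.14004679e+00 -1.28893737e-03 -2.61585383e+00] [-0.51  0.3   0.57  1.87 -0.19  1.02  2.23]
tool shift mm [-3.5 -3.2  8.9]
```

```bash
python3 -m jog '[-4,4,4,0,0,0,-1,0,0,3,0,0,0,-1,0,0,2,0,0,0,-1,0,0,1,0,0,0,-1]';python3 m.py '(.5663,-.032,.0735)';  python3 -m jog '[0,-5,1,0,0,0,-1,0,-5,1.2,0,0,0,-1]';  python3 -m jog '[0,-5,1.5,0,0,0,-1]';python3 m.py '(.5663,-.032,.0735)'
python3 -m jog '[0,0,-3,0,0,0,-1,0,8,-1,0,0,0,-1,0,5,0,0,0,0,-1,0,0,1,0,0,0,-1,0,0,1.5,0,0,0,-1,0,0,1.3,0,0,0,-1]'; python3 m.py '(.5663,-.032,.0735)';python3 -m jog '[0,-5,1,0,0,0,-1,0,-5,1.2,0,0,0,-1]';  python3 -m jog '[0,-5,1.5,0,0,0,-1]';python3 m.py '(.5663,-.032,.0735)'
```

```text
clock: 14.28
position: [0.5625, -0.0248, 0.0726]
eef_rot: [3.141, -0.004, -2.617]
ft_force: [-10.9, -0.1, 17.5]
finger_gap: 0.0006
14.2833 [ 0.56250127 -0.02483497  0.07264646] [ 3.14064199 -0.00386623 -2.61660399] [-0.51  0.32  0.56  1.87 -0.2   1.01  2.23]
tool shift mm [ 0.3 -8.1 -0.9]
clock: 14.45
position: [0.5661, -0.0316, 0.0736]
eef_rot: [3.135, -0.007, -2.615]
ft_force: [-9.3, 0.2, 15.2]
finger_gap: 0.0002
clock: 14.53
position: [0.5683, -0.0355, 0.0736]
eef_rot: [3.133, -0.008, -2.614]
ft_force: [-11.4, 0.4, 15.5]
finger_gap: 0.0009
14.5333 [ 0.56830245 -0.03546657  0.07363161] [ 3.1326417  -0.00811827 -2.613978  ] [-0.48  0.34  0.56  1.85 -0.21  1.03  2.26]
tool shift mm [-0.   4.   0.2]
clock: 15.03
position: [0.565, -0.0219, 0.0764]
eef_rot: [3.135, -0.004, -2.612]
ft_force: [-0.5, 0.4, 0.1]
finger_gap: 0.0007
15.0333 [ 0.56501564 -0.02186241  0.07637697] [ 3.13489874 -0.00354211 -2.61242368] [-0.51  0.32  0.56  1.86 -0.2   1.02  2.23]
tool shift mm [ 4.  -9.4  2.8]
clock: 15.2
position: [0.57, -0.0294, 0.0737]
eef_rot: [3.134, -0.004, -2.61]
ft_force: [-4.9, 1.1, 16.5]
finger_gap: 0.0007
clock: 15.28
position: [0.5727, -0.0342, 0.0732]
eef_rot: [3.133, -0.004, -2.61]
ft_force: [-11.1, -0.9, 27.7]
finger_gap: 0.0004
15.2833 [ 0.57267705 -0.03416853  0.0732448 ] [ 3.13319424 -0.00382642 -2.60995977] [-0.48  0.34  0.56  1.84 -0.22  1.02  2.27]
tool shift mm [ 4.4  5.1 -0.2]
```

```bash
python3 -m jog '[0,0,-4,0,0,0,-1,-10,0,-20,0.5,0,0,-1,-12,0,-25,0,0,0,-1,-12,0,-20,0,0,0,-1,0,0,0,0,0,0,-1,0,0,0,0,0,0,-1]'
python3 - <<'E'
from h import *
s=ctrl.read_state(); p=viewer.read_camera('wrist'); pose=wristpose(p,s); print(s['position'],s['eef_rot'])
np.savez('w5.npz',R=pose[0],t=pose[1],K=p['camera_matrix'],depth=p['depth'],c=p['color'])
u,v=map(int,proj(p,(.57,-.06,.07),pose)); u0=max(u-120,0);v0=max(v-90,0);print(u0,v0)
save('w5',cv2.resize(p['color'][v0:v0+180,u0:u0+240],None,fx=3.333,fy=3.333,interpolation=cv2.INTER_CUBIC))
E
```

```text
clock: 15.78
position: [0.6037, -0.0227, 0.1436]
eef_rot: [-3.14, -0.007, -2.616]
ft_force: [-1.2, -0.9, -1.4]
finger_gap: 0.0003
[ 0.6036987  -0.02266303  0.14362571] [-3.13987254 -0.00745356 -2.61623643]
174 89
```

View pics/w5.png

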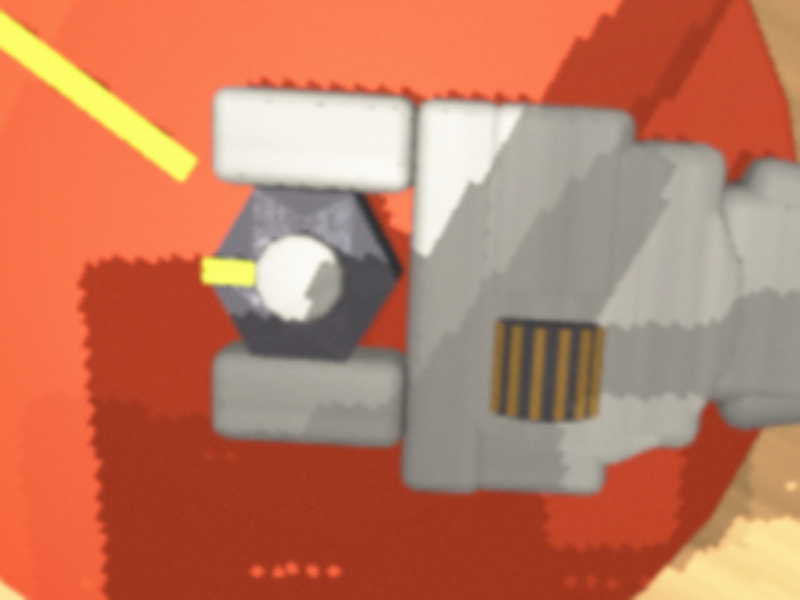

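Two extra full strokes left the jaw edge (crop row 352) and the rib phase (crop cols 495–600) unchanged, and the nut touches both jaws. The jaw is snug, so I'll go to the handle.

```bash
python3 m.py '(.443,.084,.13)'
python3 - <<'E'
from h import *
p=viewer.read_camera('scene'); pose=cam2world(p)
print([proj(p,X,pose).round() for X in [(.481,.103,.0645),(.472,.1293,.0645),(.5752,-.0785,.074)]])
E
```

```text
15.8333 [ 0.60384312 -0.02251421  0.14367823] [-3.13978145 -0.00697334 -2.61613692] [-0.51  0.33  0.57  1.7  -0.18  1.17  2.21]
tool shift mm [ 85.6 172.9  14. ]
[array([419., 298.]), array([437., 301.]), array([285., 288.])]
```

```bash
python3 -m jog '[11,22,1,0,0,0,-1,11,22,1,0,0,0,-1,11,22,1,0,0,0,-1,11,22,1,0,0,0,-1,11,22,1,0,0,0,-1,11,22,1,0,0,0,-1,11,22,1,0,0,0,-1,8,14,1,0,0,0,-1,0,0,0,0,0,0,-1,0,0,0,0,0,0,-1]'
python3 m.py '(.443,.084,.042)'
python3 - <<'E'
from h import *
s=ctrl.read_state(); p=viewer.read_camera('wrist'); pose=wristpose(p,s)
save('w6',p['color'])
for d in trace('handle_push',p)[:2]:
    m=d['mask']; ys,xs=np.nonzero(m); print(d['confidence'],d['rect'])
    P=np.array([onplane(p,(x,y),pose,.0645) for x,y in list(zip(xs,ys))[::7]]); 
    # handle slab around 205 mm from nut
    r=np.linalg.norm(P[:,:2]-[.5752,-.0785],axis=1); Q=P[(r>170)&(r<240)] if r.max()>1 else P[(r>.17)&(r<.24)]
    print(Q.mean(0).round(4),np.degrees(np.arctan2(Q.mean(0)[1]+.0785,Q.mean(0)[0]-.5752)))
E
```

```text
clock: 16.72
position: [0.4292, 0.0774, 0.1234]
eef_rot: [3.142, -0.026, -2.621]
ft_force: [1.6, 0.3, -0.0]
finger_gap: 0.0007
16.7167 [0.42921883 0.07735722 0.1233724 ] [ 3.14155984 -0.02569783 -2.62085572] [-0.76 -0.02  0.47  2.09  0.02  1.1   1.8 ]
tool shift mm [-17.3  -1.1  81. ]
0.68 [0.0, 284.4, 324.3, 112.6]
[0.4719 0.101  0.0645] 119.92259679967648
```

View pics/w6.png

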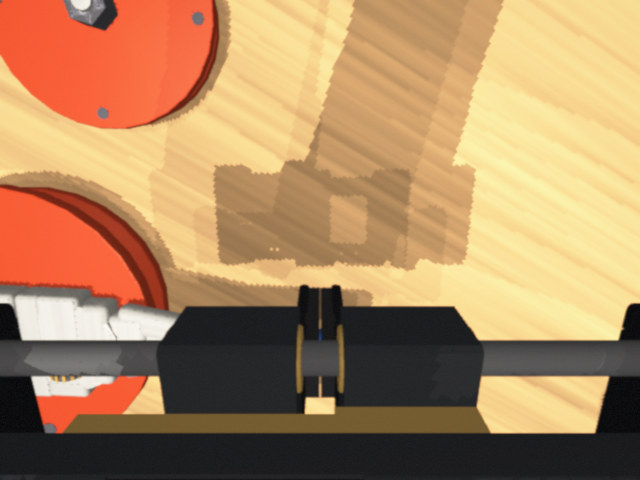

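```bash
python3 -m jog '[-3,0,12,0,-0.7,0,-1,-3,0,18,0,-0.7,0,-1,-3,0,18,0,0,0,-1,-3,0,18,0,0,0,-1,0,0,12,0,0,0,-1,0,0,0,0,0,0,-1]'
python3 m.py '(.443,.084,.045)'
```

```text
clock: 17.32
position: [0.4464, 0.0779, 0.0427]
eef_rot: [-3.137, 0.003, -2.63]
ft_force: [-0.2, -0.3, 0.5]
finger_gap: 0.0004
17.3167 [0.44635568 0.07786674 0.0427369 ] [-3.13711484  0.0031744  -2.63027189] [-0.74  0.12  0.49  2.15 -0.07  0.88  1.88]
tool shift mm [-0.1  7.  -2.3]
```

```bash
python3 -m jog '[-7,1,0,0,0,1,-1,-7,1,0,0,0,1,-1,-5,0,0,0,0,1,-1,-5,0,0,0,0,1,-1]'
cat > a.py <<'E'
from h import *
s=ctrl.read_state(); d=s['position'][:2]-[.5752,-.0785]; yaw=np.degrees(s['eef_rot'][2])
print(s['clock'],s['position'].round(4),s['eef_rot'].round(3),'F',s['ft_force'].round(1),'r',np.hypot(*d).round(4),'ang',np.degrees(np.arctan2(d[1],d[0])).round(1),'toolnormal ang',round(yaw+180+90,1))
E
python3 a.py
```

```text
clock: 17.65
position: [0.4694, 0.0899, 0.0437]
eef_rot: [-3.136, 0.002, -2.71]
ft_force: [-2.4, 0.2, -0.8]
finger_gap: 0.0003
17.65 [0.4694 0.0899 0.0437] [-3.136e+00  2.000e-03 -2.710e+00] F [-2.4  0.2 -0.8] r 0.1989 ang 122.1 toolnormal ang 114.8
```

```bash
python3 -m jog '[-7,0,0,0,0,1.5,-1,-7,0,0,0,0,1.9,-1,-7,0,0,0,0,1.9,-1,-7,0,0,0,0,1.9,-1]'; python3 a.py; python3 -m jog '[-7,0,0,0,0,1.9,-1,-7,0,0,0,0,1.9,-1,-7,0,0,0,0,1.9,-1,-7,0,0,0,0,1.9,-1]'; python3 a.py
```

```text
clock: 17.98
position: [0.4967, 0.1028, 0.0446]
eef_rot: [-3.139, 0.001, -2.845]
ft_force: [-2.4, 0.4, -1.7]
finger_gap: 0.0004
17.9833 [0.4967 0.1028 0.0446] [-3.139e+00  1.000e-03 -2.845e+00] F [-2.4  0.4 -1.7] r 0.1975 ang 113.4 toolnormal ang 107.0
clock: 18.32
position: [0.5254, 0.1124, 0.045]
eef_rot: [-3.14, -0.001, -2.988]
ft_force: [-1.4, -0.4, -1.7]
finger_gap: 0.0001
18.3167 [0.5254 0.1124 0.045 ] [-3.140e+00 -1.000e-03 -2.988e+00] F [-1.4 -0.4 -1.7] r 0.1973 ang 104.6 toolnormal ang 98.8
```

```bash
python3 -m jog '[-7,0,0,0,0,2,-1,-7,0,0,0,0,2,-1,-7,0,0,0,0,2,-1,-5,0,0,0,0,2,-1]'; python3 a.py
python3 - <<'E'
from h import *
for n in ['scene','side']:
    p=viewer.read_camera(n); pose=cam2world(p); u,v=proj(p,(.5752,-.0785,.07),pose).astype(int)
    save('x_'+n,cv2.resize(p['color'][v-50:v+50,u-65:u+65],None,fx=6,fy=6,interpolation=cv2.INTER_CUBIC)); print(n,u,v)
E
```

```text
clock: 18.65
position: [0.5531, 0.1176, 0.0451]
eef_rot: [-3.141, -0.003, -3.139]
ft_force: [-2.6, -0.9, -0.3]
finger_gap: 0.0005
18.65 [0.5531 0.1176 0.0451] [-3.141e+00 -3.000e-03 -3.139e+00] F [-2.6 -0.9 -0.3] r 0.1973 ang 96.4 toolnormal ang 90.2
scene 285 289
side 271 217
```

View pics/x_scene.png

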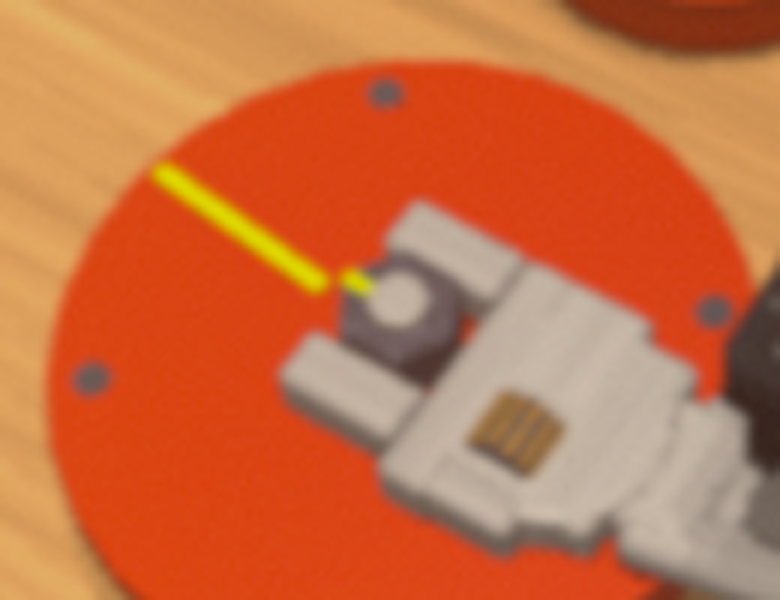

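```bash
python3 - <<'E'
from h import *
p=viewer.read_camera('scene'); pose=cam2world(p)
im=p['color'][239:339,220:350].astype(int)
Y=(im[:,:,0]>150)&(im[:,:,1]>140)&(im[:,:,2]<80)
n,l,st,c=cv2.connectedComponentsWithStats(Y.astype(np.uint8)); print(st,c)
f=lambda u,v,z:onplane(p,(u,v),pose,z)
S=f(220+402/6,239+298/6,.074)[:2]; print('stud',S)
C=np.array([.5752,-.0785]); a=lambda P:np.degrees(np.arctan2(*(P[:2]-S)[::-1])).round(1)
lo,li=f(220+163/6,239+172/6,.05),f(220+322/6,239+288/6,.05)
print('line dir',np.degrees(np.arctan2(*(lo-li)[:2][::-1])),a(lo),a(li))
for uv in [(345,273),(350,277),(358,284)]:
    m=f(220+uv[0]/6,239+uv[1]/6,.07); print(uv,a(m),np.linalg.norm(m[:2]-S))
for k in range(1,n):
    ys,xs=np.nonzero(l==k); m=f(220+xs.mean(),239+ys.mean(),.05 if st[k,4]>40 else .07); print(k,st[k,4],a(m),np.linalg.norm(m[:2]-S))
E
```

```text
[[    0     0   130   100 12857]
 [   62     9     1     1     1]
 [   69     9     1     1     1]
 [   26    27    29    22   126]
 [   12    43     1     1     1]
 [   57    45     5     4    14]] [[64.75211947 49.62767364]
 [62.          9.        ]
 [69.          9.        ]
 [39.78571429 37.5       ]
 [12.         43.        ]
 [59.         46.5       ]]
stud [ 0.57474524 -0.07571986]
line dir -97.73587813334214 -96.8 -95.0
(345, 273) -91.5 0.01858846977855544
(350, 277) -90.6 0.016772672193878953
(358, 284) -87.9 0.013790811847906738
1 1 -139.9 0.08158335168940836
2 1 -148.1 0.08049382675294947
3 126 -96.9 0.06137956678111496
4 1 -68.7 0.0886875531974913
5 14 -90.7 0.015535017383657994
```

```bash
python3 -m jog '[-6,0,0,0,0,2,-1,-6,0,0,0,0,2,-1,-5,0,0,0,0,2,-1]'; python3 a.py
cat > k.py <<'E'
from h import *
p=viewer.read_camera('scene'); pose=cam2world(p)
im=p['color'][239:339,220:350].astype(int)
Y=(im[:,:,0]>150)&(im[:,:,1]>140)&(im[:,:,2]<80)
n,l,st,c=cv2.connectedComponentsWithStats(Y.astype(np.uint8))
S=onplane(p,(287,288.7),pose,.074)[:2]
for k in range(1,n):
    if st[k,4]<5: continue
    ys,xs=np.nonzero(l==k); m=onplane(p,(220+xs.mean(),239+ys.mean()),pose,.05 if st[k,4]>40 else .07); print(st[k,4],np.degrees(np.arctan2(*(m[:2]-S)[::-1])).round(1),np.linalg.norm(m[:2]-S).round(4))
E
python3 k.py
```

```text
clock: 19.05
position: [0.5691, 0.1184, 0.0454]
eef_rot: [3.141, -0.003, 3.042]
ft_force: [-2.5, 1.8, -1.0]
finger_gap: 0.0002
19.05 [0.5691 0.1184 0.0454] [ 3.141e+00 -3.000e-03  3.042e+00] F [-2.5  1.8 -1. ] r 0.197 ang 91.8 toolnormal ang 444.3
130 -96.9 0.0619
12 -93.6 0.0153
```

```bash
python3 -m jog '[-6,0,0,0,0,0,-1,-5,0,0,0,0,0,-1]'; python3 a.py; python3 k.py; python3 -m jog '[10,0,0,0,0,0,-1,15,0,0,0,0,0,-1,15,0,-10,0,0,0,-1,0,0,-30,0,0,0,-1,0,0,-35,0,0,0,-1,0,0,-35,0,0,0,-1,0,0,-20,0,0,0,-1,0,0,0,0,0,0,-1,0,0,0,0,0,0,-1]'; python3 a.py; python3 k.py
python3 - <<'E'
from h import *
s=ctrl.read_state(); p=viewer.read_camera('wrist'); pose=wristpose(p,s); print(proj(p,(.5752,-.0785,.07),pose)); save('w7',p['color'])
E
```

```text
clock: 19.27
position: [0.5805, 0.1177, 0.0456]
eef_rot: [3.141, -0.004, 3.041]
ft_force: [-1.8, 1.1, -1.0]
finger_gap: 0.0005
19.2667 [0.5805 0.1177 0.0456] [ 3.141 -0.004  3.041] F [-1.8  1.1 -1. ] r 0.1963 ang 88.5 toolnormal ang 444.3
132 -96.9 0.0619
13 -97.5 0.0158
clock: 20.07
position: [0.5378, 0.1188, 0.1808]
eef_rot: [-3.141, 0.002, 3.043]
ft_force: [-0.0, -0.8, -0.2]
finger_gap: 0.0002
20.0667 [0.5378 0.1188 0.1808] [-3.141e+00  2.000e-03  3.043e+00] F [-0.  -0.8 -0.2] r 0.2008 ang 100.7 toolnormal ang 444.4
127 -96.9 0.0616
15 -98.7 0.0154
[ 69.19476124 307.40821432]
```

```bash
python3 m.py '(.62,-.065,.17)'; python3 -m jog '[-10,-19,0,0,0,0,-1,-10,-19,0,0,0,0,-1,-10,-19,0,0,0,0,-1,-10,-19,0,0,0,0,-1,-10,-19,0,0,0,0,-1,-10,-19,0,0,0,0,-1,-10,-19,0,0,0,0,-1,-10,-19,0,0,0,0,-1,0,0,0,0,0,0,-1,0,0,0,0,0,0,-1]'
python3 - <<'E'
from h import *
s=ctrl.read_state(); p=viewer.read_camera('wrist'); pose=wristpose(p,s); print(s['position']);u,v=proj(p,(.5752,-.0785,.07),pose).astype(int); u0,v0=max(u-100,0),max(v-90,0); print(u,v,u0,v0)
save('w7',cv2.resize(p['color'][v0:v0+180,u0:u0+240],None,fx=3.333,fy=3.333,interpolation=cv2.INTER_CUBIC)); np.savez('w7.npz',R=pose[0],t=pose[1],K=p['camera_matrix'])
E
```

```text
20.1667 [0.53741281 0.11853184 0.1797117 ] [-3.14004737e+00  2.61505009e-04  3.04261072e+00] [-0.84  0.17  0.61  1.79 -0.1   1.21  1.27]
tool shift mm [-100.3 -174.5   10. ]
clock: 21.0
position: [0.5966, -0.0473, 0.1634]
eef_rot: [-3.131, -0.02, 3.047]
ft_force: [-0.7, 0.3, 0.4]
finger_gap: 0.0007
[ 0.59656756 -0.04729203  0.16344831]
272 220 172 130
```

View pics/w7.png

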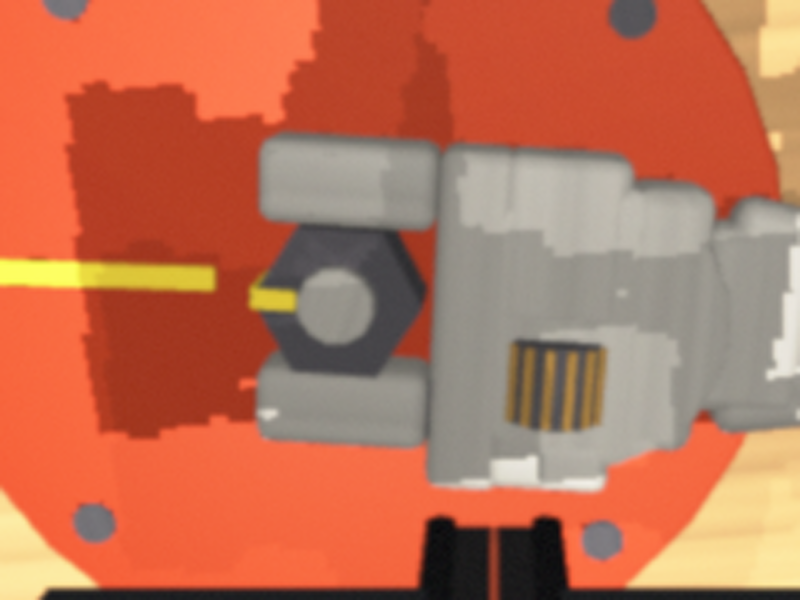

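```bash
python3 - <<'E'
from h import *
for f,(u0,v0),pts in [('w5.npz',(174,89),[(310,190),(310,351),(520,103),(520,492),(310,186),(310,358)]),('w7.npz',(172,130),[(340,226),(340,362),(530,152),(530,487),(340,229),(340,375)])]:
    z=np.load(f); p=dict(camera_matrix=z['K']); pose=(z['R'],z['t'])
    P=[onplane(p,(u0+a/3.333,v0+b/3.333),pose,.068 if i<4 else .07) for i,(a,b) in enumerate(pts)]
    print(f,'gap',np.linalg.norm(P[1]-P[0])*1e3,'head',np.linalg.norm(P[3]-P[2])*1e3,'nut',np.linalg.norm(P[5]-P[4])*1e3)
E
python3 m.py '(.567,-.030,.0735)'
```

```text
w5.npz gap 28.76588634956733 head 70.35036728741647 nut 30.49447797165229
w7.npz gap 28.222091508460643 head 70.20188912149315 nut 30.168156747082897
21.05 [ 0.59629864 -0.04755559  0.16341417] [-3.13079647 -0.01969408  3.04683657] [-0.56  0.33  0.69  1.68 -0.21  1.23  1.66]
tool shift mm [29.1 15.7 90.3]
```

```bash
python3 -c "
from station import ctrl,job
print(job.sign_off(), ctrl.read_state()['clock'])"
```

```text
the job is handed in; nothing more can be done
the job is handed in; nothing more can be done
```

The job is handed in at about 21 s of the 58 s allowed. By my own checks the jaw is snug and the nut's mark is on the line; sign-off gives no verdict.

**What I did:** I rolled the worm with about 11 strokes of the shut fingertips. The last two left the worm's ribs and the jaw where they were, which is how I judged it snug. I then pushed the handle clockwise from the robot's side with the shut fingers, and lifted clear.

**Last checks:**
- **Mark:** the nut's mark is at about -98.7° and the carrier's line at -96.9°, so it is within about 2° (9° allowed).
- **Jaw:** the opening measures the same before and after the turn, about 29.3 to 29.8 mm once scaled to the head's known 73 mm width. That fits the 30 mm nut.
- **Wrench and robot:** the wrench looks flat and centred on the nut in the last picture, though I did not measure its tilt or offset. The robot touches nothing.

**What disagreed or went unchecked:**
- Jaw readings from the distant or oblique views were off by 1 to 3 mm. The unscaled final ones gave 28 to 29 mm, with the head 70 mm wide where it should be 73.
- The pressing force on the worm briefly passed the advised 20 N, reaching up to 48 N, well below the 120 N wrist limit.
- I did not measure the other things on the bench again; no move came near them and I saw no unexpected contact force.

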